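# Shut and lock the lamp cover of a microscope light source

## Robot

A 7-joint arm with a two-finger parallel gripper is mounted at the origin on the work surface. World frame = base frame: x ahead of the robot, y to its left, z up, the work surface at z = 0. Lengths are in mm, angles in rad, forces in N, time in s.
With the tool pointing down it reaches from about 350 to 900 mm from the base axis. Payload 7.2 kg.
Tool frame: the origin (TCP) lies at the very end of the fingers, on their centre line; the grasp point (between the pads) lies 19 mm behind it; z points along the fingers, y is the line along which they close (so a half turn about z gives the same grasp; the last joint's range is limited). The gripper opens to 88 mm and grips with 3 to 60 N. Pads are 20 mm wide; open, the fingers measure 115 mm over their backs; the gripper's body (75 mm by 178 mm) begins 61 mm behind the grasp point.
Start: joints at [1.077, 0.411, -0.013, 1.596, 0.006, 1.134, -0.082], TCP at [258.145, -569.201, 222.653] pointing down, gripper open.
Joint ranges: [-2.95, 2.95], [-0.29, 1.99], [-1.47, 1.44], [0.14, 2.54], [-1.03, 4.17], [0.13, 1.85], [-2.86, 2.86]. Speed limits (rad/s): [2.39, 2.39, 3.01, 3.01, 3.14, 3.14, 3.14].

## Interface

Orientations are given as a rotation vector (axis times angle).
In Python, from plant import * gives the robot as it stands.
- The arm moves only by the tool servo_tool, never from a script. Its argument "steps" is a list of rows, each a list of 5 numbers: the gripper's target within -1 to 1 (shut at 1, half-way at 0, fully open at -1), then the shift along the world's x, y, z as a fraction of full scale, then the turn about the world's z as a fraction of full scale. A call has 1 to 12 rows; each row shifts and turns the commanded pose from where the row before left it; what a row does not reach is not made up. Full scale, the value 1, is 400 mm for a shift and 0.12 rad for a turn. A row lasts 1/12 s, in which the tool goes at most 41.7 mm and 7.16 degrees, less where a joint would pass 70% of its speed; a pose out of reach is approached as far as the arm can. A call with a number of a shift or a turn outside -1 to 1 is refused whole. A call with a gripper value outside its range is refused whole. The fingers move at their own pace and stop on an object; "force" is the grip in N (left out, the last holds). Time passes only in rows, so rows that do not move let the fingers close. It gives the time, the measured TCP pose, the force, the opening and the grip force at its end, in the units of the state.
- get_obs(): the state, without advancing time (a new reading comes with each control period).
- capture(name): name is "scene" or "top" or "wrist"; returns (picture, depth): 420x560x3 uint8, blue, green, red; 420x560 float32, mm along the optical axis (not along the pixel's ray), 0 where there is no reading.
- camera_model(name): a dict with "K" (3x3 intrinsics, pixels), "R" (3x3) and "t" (3): a world point X has camera coordinates R X + t; the wrist camera has in their place "T_tool_cam" (4x4, takes a point from camera to tool coordinates, whose origin is the TCP and whose axes are the flange's). Camera axes: x right, y down, z forward; pixel columns grow to the right and rows downward; lengths in mm; the calibration is good to about 2 mm. A picture is of the moment at which its call begins: read the wrist's pose just before it. camera_model takes no time and is no camera call.
- sign_off(): hands the job in; it is judged then, once.
Trained networks look in the newest picture that a camera, given by its name, has taken for a name from the list of things; names that differ only in an ending like _2 or _b are one class to them, and where a whole thing is asked for, a point or a joint stands for the part that bears it (a point fixed in the world has none). Each returns a list of dicts, best first, with "confidence" (0 to 1); they miss things now and then, are a little off and sometimes report something else, mostly with a low value. They report only what shows in the picture. A call takes as long as a camera call.
- cut_out(camera, thing): "region" (420x560 bool, what is visible of it) and "centre" ([column, row] in pixels, amid what is visible of it).
- landmark_of(camera, thing): "centre" ([column, row] in pixels: a listed point, or the origin of a listed thing).
The state is a dict: "clock": time; "joints": joint angles; "joint_velocities": joint speeds; "effort": joint torques, N m; "ee_pos": TCP position; "eef_rot": TCP orientation; "wrist_force": force on the tool from outside, world axes, zero at the start; "moment": the same for the moment, N m; "opening": finger opening in mm; "finger_force": force on a finger pad.
Only numpy, scipy, OpenCV 4.12 (cv2) and the standard library are available. Lean on these libraries where they do the work, as an engineer would, in place of code of your own. Each camera call takes 0.05 s, during which the arm holds its last target. There are 200 camera calls.

## Task

The lamp of the microscope's light source has been changed and its blue service cover stands ajar: press the cover fully shut, then set a fingertip in the slot of each of its two quarter-turn fasteners and turn it clockwise as far as it goes, so that both lock and each slot points to the front. Only push with the fingertips: do not lift the cover, and leave the glassware and the other things around and on the unit where they stand. Take the hand clear when done.

Things in the scene. Friction and masses are not known exactly. Their poses are not given: they have to be found in the camera images.
- unit: the microscope light-source unit, a white fixed case 290 mm deep (x) by 300 wide (y). Origin: centre of its underside, on the table. x points from its front (the robot's side) to its rear, y to its left, z up. Walls 70 mm high; a blue service cover closes the front 200 mm of its top; behind it (x from +57 to +145 mm) is a fixed rear deck 94 mm high.
- cover (a joint): hinge angle of the blue service cover (198 mm deep, 300 mm wide, 24 mm thick), rad: 0 = fully shut, its top then level 94 mm above the table; positive = its front edge raised. Hinge line at x = +55 mm, 70 mm up. Starts ajar (0.22 to 0.42), stays where left by friction, goes down when pressed near the front edge with 3 to 8 N.
- cover_press (a point): point on the cover's top face, on its middle line between the two fasteners and 27 mm from its front edge: a clear area about 50 mm wide to press on. It moves with the cover; with the cover shut it lies at x = -117, y = 0, z = 94 mm in the unit's frame.
- slot_left (a point): centre of the left (+y) fastener, on its axis, at its slot's floor. The fastener is a black round rotor 93 mm across, sunk in the cover, its top flush with the cover's. A straight slot runs through its centre from rim to rim: 38 mm wide, 93 long, 17 deep, grey floor, ends closed by the cover. Moves with the cover; when shut: x = -85, y = +75, z = 77 mm in the unit's frame.
- dot_left (a point): yellow dot on the left slot's floor, 36 mm from the axis: marks the slot's pointer end. Under the cover a tongue lies in line with it: with the cover shut the tongue goes beneath a catch as the fastener nears locked; with the cover ajar a turned tongue would land on the catch and keep the cover from shutting.
- cam_left (a joint): turn of the left fastener, rad: 0 = unlocked, grows clockwise seen from above, stop at pi/2 = locked. At 0 the yellow dot lies to the unit's right (-y, at the red mark on the cover), at pi/2 to its front (-x, towards the robot, at the green mark). Starts at 0 to 0.3; turns against friction of about 0.1 N m (5 N at 22 mm from the axis); stays where left.
- slot_right (a point): centre of the right (-y) fastener, on its axis, at its slot's floor. The fastener is a black round rotor 93 mm across, sunk in the cover, its top flush with the cover's. A straight slot runs through its centre from rim to rim: 38 mm wide, 93 long, 17 deep, grey floor, ends closed by the cover. Moves with the cover; when shut: x = -85, y = -75, z = 77 mm in the unit's frame.
- dot_right (a point): yellow dot on the right slot's floor, 36 mm from the axis: marks the slot's pointer end. Under the cover a tongue lies in line with it: with the cover shut the tongue goes beneath a catch as the fastener nears locked; with the cover ajar a turned tongue would land on the catch and keep the cover from shutting.
- cam_right (a joint): turn of the right fastener, rad: 0 = unlocked, grows clockwise seen from above, stop at pi/2 = locked. At 0 the yellow dot lies to the unit's right (-y, at the red mark on the cover), at pi/2 to its front (-x, towards the robot, at the green mark). Starts at 0 to 0.3; turns against friction of about 0.1 N m (5 N at 22 mm from the axis); stays where left.
- dropper: bystander, loose: small amber glass dropper bottle with a white bulb, 94 mm tall, 28 mm across. Origin: centre of its underside.
- reagent: bystander, loose: clear glass reagent bottle, 95 mm tall, 48 mm across. Origin: centre of its underside.
- objective: bystander, loose: steel microscope objective standing on the unit's rear deck, 44 mm tall, 32 mm across. Origin: centre of its underside.
- slidebox: bystander, loose: flat blue plastic slide box, 90 x 170 x 32 mm. Origin: centre of its underside.
- stainjar: bystander, loose: green glass staining jar, open, 75 mm tall, 60 mm across. Origin: centre of its underside.
- counter: bystander, loose: steel tally counter, 55 x 75 mm, 40 mm tall with a red push button on top (48 mm in all). Origin: centre of its underside.
- lamp: bystander, loose: spare lamp with a white ceramic foot, 45 mm tall, 36 mm across. Origin: centre of its underside.

How it is judged:
By the outcome, as a careful person would: the job done as asked, in the order asked, and still so for the second after the job is handed in, with the robot touching nothing.
It also fails if it takes over 67 s, if anything falls off the work surface, if the arm or the gripper's body presses on something with over 40 N, if the wrist force passes 120 N, or if a joint passes its speed limit or range.

## Working session

There is one attempt and no reset: what is moved stays moved. The work goes in short steps, Python scripts to look and compute and a tool call to move; the robot and the scene stay as the last step left them, time stands still between calls to the robot, and variables do not carry over. Pictures are saved under pics/ and viewed, at most 10 in all, crops included, and the job is handed in when it is done.

Besides the shell and the picture viewer there is one more tool, called after "Call:" as name(argument=value, ...) on one line, values as JSON. servo_tool: Moves the arm, as the interface text tells. Its arguments: {"type":"object","properties":{"steps":{"type":"array"},"force":{"type":"number"}},"required":["steps"]}

```bash
mkdir -p pics
cat > h.py <<'E'
from plant import *
import numpy as np, cv2
def w(cam,px,D,z=None):
    m=camera_model(cam);K=np.array(m["K"]);R=np.array(m["R"]);t=np.array(m["t"])
    c,r=px;ray=np.linalg.inv(K)@[c,r,1]
    if z is not None:
        o=-R.T@t;d=R.T@ray;return o+d*(z-o[2])/d[2]
    p=D[max(0,int(r)-2):int(r)+3,max(0,int(c)-2):int(c)+3];p=p[p>0]
    return R.T@(ray*np.median(p)-t)
E
python3 - <<'E'
from h import *
for c in ["top","scene"]:
    im,D=capture(c);cv2.imwrite(f"pics/{c}0.png",im);np.save(f"{c}D.npy",D)
    for n in ["cover_press","slot_left","slot_right","dot_left","dot_right","unit","dropper","reagent","objective","slidebox","stainjar","counter","lamp"]:
        for l in landmark_of(c,n)[:2]: print(c,n,round(l["confidence"],2),np.round(l["centre"]),np.round(w(c,l["centre"],D)))
o=get_obs();print(o["clock"],o["ee_pos"],o["eef_rot"],o["opening"])
E
```

```text
top cover_press 0.93 [259. 201.] [577.  58. 154.]
top cover_press 0.39 [268. 165.] [649.  42. 125.]
top slot_left 0.59 [220. 178.] [624. 134. 126.]
top slot_right 0.64 [294. 200.] [581.  -8. 128.]
top dot_left 0.58 [241. 189.] [602.  93. 131.]
top dot_left 0.45 [388. 168.] [ 659. -210.   32.]
top dot_right 0.63 [314. 204.] [574. -46. 127.]
top unit 0.58 [270. 165.] [650.  38. 125.]
top dropper 0.71 [276. 272.] [441.  26.  72.]
top reagent 0.74 [217. 256.] [474. 145.  73.]
top objective 0.75 [232.  95.] [784. 111. 133.]
top objective 0.42 [280. 273.] [440.  19.  75.]
top slidebox 0.71 [299. 199.] [583. -18. 126.]
top slidebox 0.62 [387. 171.] [ 653. -208.   32.]
top stainjar 0.96 [161. 170.] [659. 278.   5.]
top stainjar 0.47 [363. 241.] [ 504. -155.   38.]
top counter 0.57 [168. 117.] [769. 258.  40.]
top counter 0.52 [222. 176.] [627. 130. 125.]
top lamp 0.54 [364. 240.] [ 507. -157.   42.]
scene cover_press 0.71 [304. 189.] [577.  68. 156.]
scene slot_left 0.7 [334. 212.] [620. 127. 126.]
scene slot_right 0.55 [268. 204.] [584.  -7. 127.]
scene dot_left 0.72 [321. 211.] [615. 101. 126.]
scene dot_left 0.53 [336. 207.] [612. 131. 131.]
scene dot_right 0.75 [252. 202.] [574. -42. 128.]
scene unit 0.58 [298. 273.] [745.  36.  94.]
scene objective 0.71 [345. 291.] [805. 110. 109.]
scene objective 0.66 [414. 305.] [801. 254.  38.]
scene slidebox 0.95 [172. 280.] [ 690. -214.   31.]
scene stainjar 0.92 [397. 258.] [680. 261.  32.]
scene stainjar 0.42 [174. 279.] [ 687. -211.   31.]
scene counter 0.63 [409. 307.] [799. 246.  30.]
scene counter 0.29 [345. 284.] [804. 109. 127.]
scene lamp 0.71 [208. 228.] [ 524. -151.    8.]
1.4 [ 258.14158885 -569.18621245  222.63342266] [-3.07062964e+00 -6.63860993e-01  1.27745652e-05] 87.72498192604822
```

View pics/top0.png

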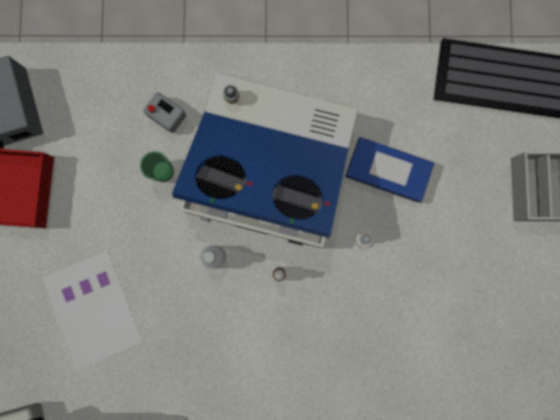

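View pics/scene0.png

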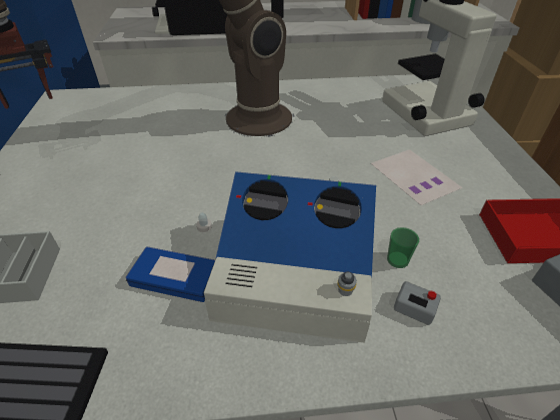

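Both pictures show the cover ajar. In the top view the rotors are at about (220,178) and (297,197), with the yellow dots at (239,188) and (315,206). The reagent bottle (213,257) and dropper (279,274) stand in front, and the objective (231,93) is on the deck. Next I fit the unit's pose.

```bash
cat > cloud.py <<'E'
from h import *
def cloud(c,im,D):
    m=camera_model(c);K=np.array(m["K"]);R=np.array(m["R"]);t=np.array(m["t"])
    v,u=np.nonzero(D>0);d=D[v,u]
    P=(np.linalg.inv(K)@np.array([u*d,v*d,d])).T
    return (P-t)@R, im[v,u].astype(int)
E
python3 - <<'E'
from cloud import *
from scipy.optimize import least_squares
for c in ["top","scene"]:
    P,C=cloud(c,cv2.imread(f"pics/{c}0.png"),np.load(f"{c}D.npy"))
    box=(P[:,0]>480)&(P[:,0]<900)&(abs(P[:,1]-40)<200)
    deck=box&(abs(P[:,2]-94)<5)&(P[:,0]>690)&(C.min(1)>90)
    r=cv2.minAreaRect(P[deck][:,:2].astype(np.float32))
    print(c,"deck",deck.sum(),r,np.median(P[deck][:,2]))
    blue=box&(C[:,0]>C[:,2]+40)&(P[:,2]>85)&(P[:,0]<760)&(P[:,1]>-110)
    B=P[blue];
    for _ in range(3):
        A=np.c_[B[:,:2],np.ones(len(B))];k=np.linalg.lstsq(A,B[:,2],rcond=None)[0];e=abs(A@k-B[:,2]);B=B[e<6]
    print("cover",len(B),k,"tilt",np.arctan(np.hypot(*k[:2])),"yaw",np.arctan2(-k[1],-k[0]), cv2.minAreaRect(B[:,:2].astype(np.float32)))
    # yellow dots
    y=box&(C[:,2]>C[:,0]+60)&(C[:,1]>C[:,0]+40)&(P[:,2]>90)
    print("yellow",y.sum(),np.round(P[y]).tolist()[:12])
m=camera_model("wrist");print(m["T_tool_cam"])
E
```

```text
top deck 5786 ((767.6006469726562, 15.910202026367188), (299.8505554199219, 86.20357513427734), 75.5624008178711) 94.07700084816355
cover 9867 [-3.85838331e-01  1.00280260e-01  3.71846759e+02] tilt 0.3793480223839595 yaw -0.25427651920975036 ((637.2355346679688, 50.77735900878906), (297.2946472167969, 181.4472198486328), 75.52615356445312)
yellow 43 [[609.0, 103.0, 129.0], [609.0, 101.0, 129.0], [609.0, 99.0, 131.0], [609.0, 97.0, 132.0], [607.0, 103.0, 129.0], [607.0, 101.0, 131.0], [607.0, 99.0, 130.0], [607.0, 97.0, 130.0], [607.0, 95.0, 130.0], [605.0, 103.0, 129.0], [605.0, 101.0, 131.0], [605.0, 99.0, 133.0]]
scene deck 5931 ((768.2562255859375, 15.918411254882812), (299.3953857421875, 87.7464828491211), 75.52643585205078) 94.14361383194296
cover 9937 [-3.86674961e-01  1.00665577e-01  3.72484504e+02] tilt 0.3801301280259491 yaw -0.25468315641168954 ((639.2403564453125, 49.25078582763672), (299.91949462890625, 182.1785125732422), 75.70075988769531)
yellow 69 [[564.0, -51.0, 130.0], [567.0, -49.0, 132.0], [566.0, -47.0, 132.0], [566.0, -45.0, 131.0], [567.0, -51.0, 130.0], [568.0, -49.0, 131.0], [566.0, -47.0, 128.0], [569.0, -45.0, 132.0], [569.0, -43.0, 131.0], [570.0, -51.0, 130.0], [571.0, -49.0, 130.0], [571.0, -47.0, 130.0]]
[[-9.79018242e-04 -9.57331396e-01 -2.88990727e-01  7.94448318e+01]
 [ 9.99999355e-01 -7.70650840e-04 -8.34799680e-04 -4.87579474e-01]
 [ 5.76468996e-04 -2.88991358e-01  9.57331532e-01 -1.62208025e+02]
 [ 0.00000000e+00  0.00000000e+00  0.00000000e+00  1.00000000e+00]]
```

Call:
servo_tool(steps=[[1,0.044,0.088,0,1],[1,0.044,0.088,0,1],[1,0.044,0.088,0,1],[1,0.044,0.088,0,1],[1,0.044,0.088,0,1],[1,0.044,0.088,0,1],[1,0.044,0.088,0,1],[1,0.044,0.088,0,1],[1,0.044,0.088,0,1],[1,0.044,0.088,0,1],[1,0.044,0.088,0,1],[1,0.044,0.088,0,1]], force=20)

```text
clock: 2.4
ee_pos: [469.9, -145.1, 223.1]
eef_rot: [1.863, 2.528, 0.0]
wrist_force: [0.8, -0.4, -0.5]
opening: 11.3
finger_force: 0.0
```

Call:
servo_tool(steps=[[1,0.044,0.088,0,1],[1,0.044,0.088,0,1],[1,0.044,0.088,0,1],[1,0.044,0.088,0,1],[1,0.044,0.088,0,1],[1,0.044,0.088,0,1],[1,0,0,-0.06,1],[1,0,0,-0.03,1],[1,0,0,0,0.5],[1,0,0,0,0]])

```text
clock: 3.23
ee_pos: [574.4, 64.5, 185.5]
eef_rot: [-0.396, -3.114, 0.0]
wrist_force: [-0.1, -0.1, -0.1]
opening: 0.2
finger_force: 0.0
```

Call:
servo_tool(steps=[[1,0,0,-0.04,0],[1,0,0,-0.02,0],[1,-0.004,0.001,-0.02,0],[1,-0.004,0.001,-0.02,0],[1,-0.005,0.002,-0.02,0],[1,-0.005,0.002,-0.02,0],[1,-0.005,0.002,-0.02,0],[1,-0.005,0.002,-0.02,0],[1,-0.005,0.002,-0.015,0],[1,-0.005,0.001,-0.01,0]])

```text
clock: 4.07
ee_pos: [560.4, 69.2, 104.1]
eef_rot: [0.401, 3.114, -0.0]
wrist_force: [3.1, -0.4, 3.0]
opening: 0.4
finger_force: 1.6
```

Call:
servo_tool(steps=[[1,-0.003,0.001,-0.01,0],[1,-0.003,0.001,-0.01,0],[1,0,0,-0.005,0],[1,0,0,-0.005,0],[1,0,0,0,0]])

```text
clock: 4.48
ee_pos: [557.7, 70.6, 94.3]
eef_rot: [0.401, 3.115, -0.001]
wrist_force: [-4.2, -2.4, 17.6]
opening: 0.5
finger_force: 9.0
```

Call:
servo_tool(steps=[[1,0,0,-0.002,0],[1,0,0,0.08,0],[1,0,0,0.1,0],[0.4,0.02,0.03,0.08,0],[0.4,0.04,0.04,0,0],[0.4,0.04,0.04,0,0],[0.4,0.03,0.04,0,0],[0.4,0,0,0,0]])

```text
clock: 5.15
ee_pos: [609.9, 134.5, 195.5]
eef_rot: [-0.396, -3.116, -0.005]
wrist_force: [-1.0, -0.1, -0.4]
opening: 26.0
finger_force: 0.0
```

```bash
cat > look.py <<'E'
import sys
from cloud import *
from scipy.spatial.transform import Rotation as Ro
tag=sys.argv[1]
U=np.array([670.1,41.1]);ex=np.array([.9683,-.2498]);ey=np.array([.2498,.9683])
def model():
    o=get_obs();T=np.array(camera_model("wrist")["T_tool_cam"])
    R=Ro.from_rotvec(o["eef_rot"]).as_matrix()
    Rc=R@T[:3,:3];tc=R@T[:3,3]+o["ee_pos"]
    return o,Rc.T,-Rc.T@tc
o,Rw,tw=model()
print(o["clock"],np.round(o["ee_pos"],1),np.round(o["eef_rot"],3),o["opening"])
for c in ["wrist","scene","top"]:
    if c=="wrist": o,R,t=model();K=np.array(camera_model(c)["K"])
    else: m=camera_model(c);R,t,K=np.array(m["R"]),np.array(m["t"]),np.array(m["K"])
    im,D=capture(c);cv2.imwrite(f"pics/{c}{tag}.png",im)
    v,u=np.nonzero(D>0);d=D[v,u];P=((np.linalg.inv(K)@np.array([u*d,v*d,d])).T-t)@R
    C=im[v,u].astype(int);q=P[:,:2]-U;q=np.c_[q@ex,q@ey]
    inc=(abs(q[:,1])<148)&(q[:,0]>-140)&(q[:,0]<50)
    b=inc&(C[:,0]>C[:,2]+40)&(P[:,2]<125)
    if b.sum()>50:
        k=np.linalg.lstsq(np.c_[q[b],np.ones(b.sum())],P[b,2],rcond=None)[0];print(c,"cover slope",k[0].round(4),"z at press",round(k[0]*-117+k[2],1))
    for s,n in ((75,"L"),(-75,"R")):
        y=(np.hypot(q[:,0]+85,q[:,1]-s)<44)&(C[:,2]>C[:,0]+50)&(C[:,1]>C[:,0]+35)&(abs(P[:,2]-77)<15)
        if y.sum()>3:
            p=np.median(q[y],0)-[-85,s];print(c,n,y.sum(),p.round(1),"cam",np.arctan2(-p[0],-p[1]).round(3),np.median(P[y,2]).round(1))
E
python3 look.py 1
```

```text
5.15 [609.9 134.5 195.5] [-0.396 -3.116 -0.005] 26.00995040231925
wrist cover slope 0.0022 z at press 93.7
wrist L 153 [ -5.3 -35.7] cam 0.148 77.7
wrist R 157 [ -3.5 -35.8] cam 0.098 77.6
scene cover slope 0.0018 z at press 94.1
scene L 12 [ -6.6 -35.5] cam 0.183 77.9
scene R 13 [ -5.1 -34.7] cam 0.147 77.7
top cover slope 0.0013 z at press 94.0
top R 31 [ -3.3 -35. ] cam 0.093 78.0
```

View pics/wrist1.png

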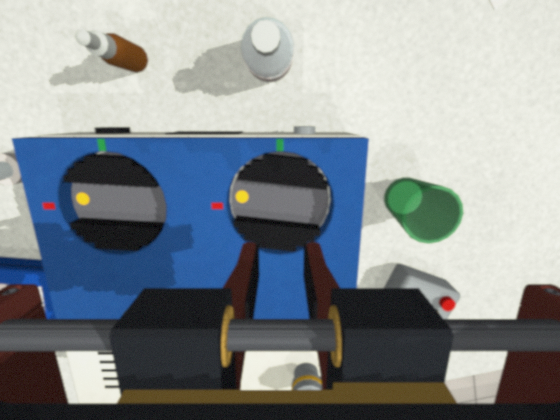

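Both dots show on the unlocked side, the left at (242,197) and the right at (82,198), and the cover is level and shut. I'll go into the left slot with the fingers half open along it.

Call:
servo_tool(steps=[[0,-0.0085,0.001,0,-1],[0,0,0,-0.05,-0.25],[0,0,0,-0.06,0],[0,0,0,-0.06,0],[0,0,0,-0.04,0],[0,0,0,-0.03,0],[0,0,0,-0.02,0],[0,0,0,-0.015,0],[0,0,0,0,0]])

```text
clock: 6.05
ee_pos: [605.5, 130.3, 85.1]
eef_rot: [-0.633, -3.076, 0.001]
wrist_force: [-0.6, -0.4, -0.4]
opening: 43.9
finger_force: 0.0
```

Call:
servo_tool(steps=[[0,0.0025,0.0115,-0.005,0],[0,0,0,0,0]])

```text
clock: 6.22
ee_pos: [607.4, 136.6, 84.6]
eef_rot: [0.632, 3.076, 0.002]
wrist_force: [-0.3, 0.7, 0.6]
opening: 43.6
finger_force: 0.0
```

Call:
servo_tool(steps=[[0,-0.001,-0.003,-0.003,-1],[0,0,0,0,-1],[0,0,0,0,-1],[0,0,0,0,-1],[0,0,0,0,-1],[0,0,0,0,-1],[0,0,0,0,-1],[0,0,0,0,-1],[0,0,0,0,-1],[0,0,0,0,-1]])

```text
clock: 7.05
ee_pos: [606.7, 134.9, 83.3]
eef_rot: [2.265, 2.177, 0.002]
wrist_force: [-0.7, 0.1, -1.7]
opening: 43.9
finger_force: 1.5
```

```bash
python3 look.py 2; python3 -c "
from plant import *
o=get_obs();print(o['moment'],o['wrist_force'])"
```

```text
7.05 [606.7 134.9  83.3] [2.265e+00 2.177e+00 2.000e-03] 43.9016679171041
wrist cover slope 0.0022 z at press 93.5
wrist L 7 [-38.  -15.2] cam 1.191 77.1
scene cover slope 0.0023 z at press 94.0
scene L 8 [-30.9 -18.6] cam 1.03 77.7
scene R 13 [ -4.8 -34.8] cam 0.137 77.9
top cover slope 0.0012 z at press 94.0
top R 29 [ -3.3 -35. ] cam 0.094 77.9
[-0.00826336  0.00200096  0.01771687] [-0.03614666 -0.00941846 -0.3268565 ]
```

Call:
servo_tool(steps=[[0,0,0,0,-1],[0,0,0,0,-1],[0,0,0,0,-1],[0,0,0,0,-0.7],[0,0,0,0,0]])

```text
clock: 7.62
ee_pos: [606.9, 134.6, 83.2]
eef_rot: [2.684, 1.632, 0.002]
wrist_force: [-0.2, -0.2, -0.2]
opening: 44.1
finger_force: 0.0
```

```bash
python3 look.py 3; python3 -c "
from plant import *
o=get_obs();print(o['moment'],o['wrist_force'])"
```

```text
7.6167 [606.9 134.6  83.2] [2.684e+00 1.632e+00 2.000e-03] 44.121053090620144
wrist cover slope 0.0024 z at press 93.6
wrist L 18 [-40.8   3. ] cam 1.645 77.6
scene cover slope 0.0013 z at press 94.2
scene R 11 [ -4.7 -35.2] cam 0.132 78.0
top cover slope 0.0006 z at press 94.1
top R 25 [ -3.2 -35.1] cam 0.089 77.4
[ 0.02526741 -0.04036386  0.06137008] [ 0.32986856 -0.21317054  0.76203572]
```

Call:
servo_tool(steps=[[0,0,0,0,-0.4],[0,0,0,0,-0.4],[0,0,0,0,-0.3],[0,0,0,0,0]])

```text
clock: 8.1
ee_pos: [606.7, 134.7, 82.9]
eef_rot: [2.781, 1.46, 0.001]
wrist_force: [0.4, -0.3, 0.9]
opening: 43.9
finger_force: 29.9
```

```bash
python3 -c "
from plant import *
o=get_obs();print(o['moment'],o['wrist_force'],o['eef_rot'])"
```

```text
[-0.16666478 -0.10331646  2.20953146] [ 0.38943545 -0.25187211  0.88382767] [2.78089814e+00 1.45963383e+00 7.85167206e-04]
```

Call:
servo_tool(steps=[[0,0,0,0,1],[0,0,0,0,1],[0,0,0,0.05,0],[0,0,0,0.1,1],[0,-0.01,-0.04,0.05,1],[0,-0.01,-0.04,0,1],[0,-0.01,-0.04,0,1],[0,-0.01,-0.04,0,1],[0,-0.01,-0.04,0,1],[0,-0.01,-0.04,0,1],[0,-0.01,-0.04,0,1],[0,-0.01,-0.04,0,1]])

```text
clock: 9.1
ee_pos: [574.2, 5.2, 162.7]
eef_rot: [-1.3, -2.86, -0.0]
wrist_force: [0.7, 0.4, 0.1]
opening: 44.1
finger_force: 0.0
```

Call:
servo_tool(steps=[[0,-0.014,-0.042,0,1],[0,0,0,0,1],[0,0,0,0,1],[0,0,0,0,1],[0,0,0,0,0.25],[0,0,0,0,0],[0,0,0,0,0]])

```text
clock: 9.68
ee_pos: [568.9, -10.9, 162.6]
eef_rot: [-0.551, -3.093, -0.0]
wrist_force: [-0.6, -1.1, -1.3]
opening: 43.9
finger_force: 0.0
```

```bash
python3 look.py 4
```

```text
9.6833 [568.9 -10.9 162.6] [-0.551 -3.093 -0.   ] 43.91651994559514
wrist cover slope 0.0001 z at press 94.0
wrist L 217 [-36.7   0. ] cam 1.572 77.9
wrist R 182 [ -3.3 -35.8] cam 0.091 77.6
scene cover slope 0.0052 z at press 93.7
scene L 15 [-36.8  -0.5] cam 1.556 78.0
scene R 13 [ -4.7 -34.6] cam 0.136 78.0
top cover slope 0.0008 z at press 94.0
top L 32 [-37.    0.2] cam 1.577 78.2
```

View pics/wrist4.png

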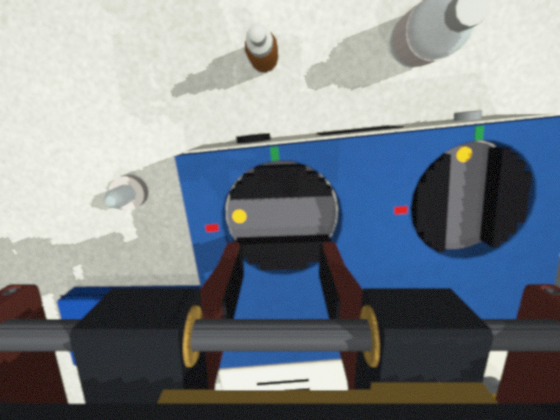

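The left fastener is locked (dot at (463,154), by the green mark). The right dot is at (239,216), still unlocked. The tool is aligned, so I go in.

Call:
servo_tool(steps=[[0,0,0,-0.06,0],[0,0,0,-0.06,0],[0,0,0,-0.04,0],[0,0,0,-0.025,0],[0,0,0,-0.013,0],[0,0,0,0,0]])

```text
clock: 10.33
ee_pos: [568.6, -10.5, 82.7]
eef_rot: [-0.549, -3.092, 0.0]
wrist_force: [0.2, -0.3, 0.3]
opening: 43.8
finger_force: 0.0
```

Call:
servo_tool(steps=[[0,0,0,0,-1],[0,0,0,0,-1],[0,0,0,0,-1],[0,0,0,0,-1],[0,0,0,0,-1],[0,0,0,0,-1],[0,0,0,0,-1],[0,0,0,0,-1],[0,0,0,0,-1],[0,0,0,0,-1],[0,0,0,0,-1],[0,0,0,0,-1]])

```text
clock: 11.33
ee_pos: [569.5, -10.3, 84.5]
eef_rot: [2.458, 1.956, 0.002]
wrist_force: [-0.5, -0.7, -1.8]
opening: 44.0
finger_force: 1.7
```

Call:
servo_tool(steps=[[0,0,0,0,-1],[0,0,0,0,-0.8],[0,0,0,0,-0.5],[0,0,0,0,-0.5],[0,0,0,0,-0.3],[0,0,0,0,0]])

```text
clock: 11.83
ee_pos: [569.1, -10.5, 84.5]
eef_rot: [2.771, 1.478, 0.0]
wrist_force: [-1.9, -2.3, 0.7]
opening: 43.8
finger_force: 23.8
```

```bash
python3 -c "
from plant import *
o=get_obs();print(o['moment'],o['wrist_force'],o['eef_rot'])"
```

```text
[-0.53112455  0.41591883  1.49340499] [-1.90770468 -2.29188538  0.71598173] [2.77078111e+00 1.47820284e+00 8.81319482e-05]
```

Now at the stop (1.5 N m). I back off, lift, move clear and check.

Call:
servo_tool(steps=[[0,0,0,0,-0.1],[0,0,0,0,0.9],[0,0,0,0,1],[0,0,0,0.05,0],[0,0,0,0.1,0],[0,0,0,0.1,0],[0,0,0,0.1,0],[0,-0.03,-0.09,0,0],[0,-0.03,-0.09,0,0],[0,-0.03,-0.09,0,0],[0,-0.03,-0.09,0,0],[0,-0.03,-0.09,0,0]])

```text
clock: 12.83
ee_pos: [508.8, -191.9, 224.6]
eef_rot: [2.598, 1.764, 0.004]
wrist_force: [0.8, -1.4, -0.5]
opening: 43.7
finger_force: 0.0
```

Call:
servo_tool(steps=[[0,-0.03,-0.09,0,0],[0,-0.03,-0.09,0,0],[0,-0.03,-0.09,0,0],[0,0,0,0,0],[0,0,0,0,0]])

```text
clock: 13.25
ee_pos: [472.2, -301.1, 224.0]
eef_rot: [2.603, 1.758, 0.002]
wrist_force: [1.0, 1.2, 0.1]
opening: 43.8
finger_force: 0.0
```

```bash
python3 look.py 5
```

```text
13.25 [ 472.2 -301.1  224. ] [2.603e+00 1.758e+00 2.000e-03] 43.78047535462454
scene cover slope 0.0069 z at press 93.5
scene L 15 [-35.9  -0.5] cam 1.556 78.5
scene R 17 [-37.    0.5] cam 1.584 77.8
top cover slope -0.0004 z at press 94.2
top L 28 [-37.1   0.7] cam 1.591 78.2
top R 26 [-36.6   0.8] cam 1.591 77.8
```

View pics/top5.png

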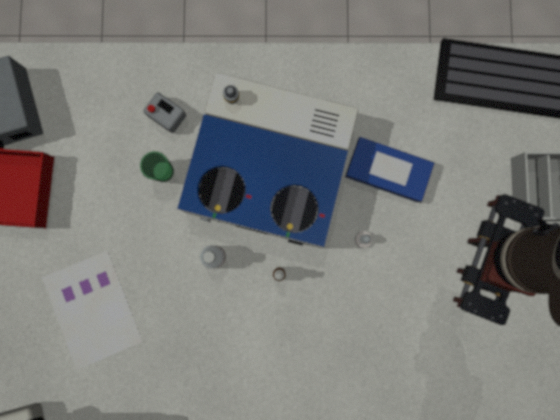

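The cover is shut. Both dots, at (217,208) and (290,227), point to the front at the green marks, nothing else has moved, and the hand is clear.

```bash
python3 -c "
from plant import *
print(sign_off())"
```

```text
the job is handed in; nothing more can be done
None
```

The cover is pressed fully shut, both fasteners are turned clockwise to their stops with their slots pointing to the front, the things around the unit stand where they were, the hand is clear, and the job is handed in.

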